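Stack a biscuit puncture-test cell on its pedestal

TASK

Build up the puncture-test cell on the black pedestal, one piece after another: first the tall support ring, over the pedestal's stub; then the round biscuit flat on that ring; last the low, wide retaining ring flat on the biscuit. Centre each piece over the pedestal, and set it down rather than dropping it.

Things in the scene. Friction and masses are not known exactly. Their poses are not given: they have to be found in the camera images.
- pedestal_seat (a point): Centre of the flat top of a fixed round test pedestal, 40 mm above the bench; z is up. From below: black base 100 mm across and 10 mm high, steel column 34 mm across, black top plate 52 mm across and 8 mm thick. From the middle of the top plate a steel stub 18 mm across rises 10 mm above this point. The pedestal stands near the middle of the work area.
- spacer_mid (a point): Centre (half-way up, on the axis) of the tall support ring: plain dark steel tube, outside 56 mm, hole 38 mm, 30 mm high, about 200 g; z is its axis. It starts lying flat on the bench, at any of six spots left and right of the pedestal, amid bystanders (a much smaller ring, a square cracker, a slim upright metal probe with a disc foot).
- biscuit_mid (a point): Centre (half-way up) of the round biscuit: brown, solid and rigid, 54 mm across, 14 mm thick, upper edge slightly rounded, about 25 g; z is its axis. It starts lying flat on the bench, at any of six spots left and right of the pedestal, amid bystanders (a much smaller ring, a square cracker, a slim upright metal probe with a disc foot).
- retainer_mid (a point): Centre (half-way up, on the axis) of the low retaining ring: plain dark steel, outside 56 mm, hole 36 mm, 14 mm high, about 150 g; z is its axis. Of the two low rings it is the large one (the other is 36 mm across). It starts lying flat on the bench, at any of six spots left and right of the pedestal, amid bystanders (a much smaller ring, a square cracker, a slim upright metal probe with a disc foot).
There are look-alikes about, which are no part of the job. Of the things shaped like the part that bears pedestal_seat, the black one is meant.

How it is judged:
On the way, in this order (a step that is already met when the one before it is completed fails the run):
1. the tall support ring sits flat on the pedestal's top plate, around the stub (horizontal distance between spacer_mid and pedestal_seat below 0.012 m and z of spacer_mid in the frame of pedestal_seat between 0.01 and 0.02 m and angle between spacer_mid's own z axis and vertical below 0.15 rad and linear speed of spacer below 0.03 m/s), for 0.2 s.
2. the biscuit lies flat on the support ring, over the pedestal (all of step 1 and horizontal distance between biscuit_mid and pedestal_seat below 0.012 m and z of biscuit_mid in the frame of pedestal_seat between 0.032 and 0.042 m and angle between biscuit_mid's own z axis and vertical below 0.15 rad and linear speed of biscuit below 0.03 m/s), for 0.2 s.
3. the retaining ring lies flat on the biscuit, over the pedestal (all of step 2 and horizontal distance between retainer_mid and pedestal_seat below 0.012 m and z of retainer_mid in the frame of pedestal_seat between 0.046 and 0.056 m and angle between retainer_mid's own z axis and vertical below 0.15 rad and linear speed of retainer below 0.03 m/s), for 0.2 s.
At the end, for the whole second after the job is handed in: Support ring flat on the pedestal's top plate around the stub, biscuit flat on it, retaining ring flat on the biscuit; each centred within 12 mm of the pedestal's axis, within 5 mm of its proper height, tilted by less than 0.15 rad, and at rest (all of step 3); the robot touches nothing.
It fails at once if the tall support ring is dropped (falls freely at more than 0.8 m/s, a drop of some 33 mm) (contact force between the fingers and spacer below 0.01 N and linear speed of spacer above 0.8 m/s).
It fails at once if the round biscuit is dropped (falls freely at more than 0.8 m/s, a drop of some 33 mm) (contact force between the fingers and biscuit below 0.01 N and linear speed of biscuit above 0.8 m/s).
It fails at once if the low retaining ring is dropped (falls freely at more than 0.8 m/s, a drop of some 33 mm) (contact force between the fingers and retainer below 0.01 N and linear speed of retainer above 0.8 m/s).
It also fails if it takes over 72 s, if anything falls off the work surface, if the arm or the gripper's body presses on something with over 40 N, if the wrist force passes 120 N, or if a joint passes its speed limit or range.

ROBOT

A 6-joint arm with a two-finger parallel gripper is mounted at the origin on the work surface. World frame = base frame: x ahead of the robot, y to its left, z up, the work surface at z = 0. Lengths are in m, angles in rad, forces in N, time in s.
With the tool pointing down it reaches from about 0.35 to 0.85 m from the base axis. Payload 8.1 kg.
Tool frame: the origin (TCP) lies on the mounting face of the last link; the fingertips stand 186 mm ahead of it and the grasp point (between the pads) lies 167 mm ahead of it; z points along the fingers, y is the line along which they close (so a half turn about z gives the same grasp; the last joint's range is limited). The gripper opens to 93 mm and grips with 3 to 60 N. Pads are 15 mm wide; open, the fingers measure 128 mm over their backs; the gripper's body (75 mm by 188 mm) begins 65 mm behind the grasp point.
Start: joints at [1.087, 0.13, 1.488, -0, 1.523, -0.085], TCP at [0.233, 0.553, 0.405] pointing down, gripper open.
Joint ranges: [-2.96, 2.96], [-0.89, 2.26], [0.02, 2.5], [-1.34, 4.48], [0, 2.73], [-2.66, 2.66]. Speed limits (rad/s): [2.39, 2.39, 2.79, 3.14, 3.14, 3.14].

INTERFACE

Orientations are given as a rotation vector (axis times angle).
In Python, from plant import read_state, read_camera, camera_params, close_job gives the robot as it stands. The module is installed in compiled form; this text tells all that it offers.
- The arm moves only by the tool servo_tool, never from a script. Its argument "increments" is a list of rows, each an object with "slide": the shift along the tool's x, y, z in mm, a list of three; "dr": the turn, a rotation vector about the tool's x, y, z in rad, a list of three; "jaw": the closure, from 0 (fully open) to 1 (shut). In form: [{"slide": [x, y, z], "dr": [ax, ay, az], "jaw": jaw}, ...]. A call has 1 to 20 rows; each row is the pose to reach, as a shift and turn from the pose commanded when the call began, along the tool's axes at that moment; what a row does not reach only later rows make up. A row lasts 1/10 s, in which the tool goes at most 50 mm and 8.59 degrees, less where a joint would pass 70% of its speed; a pose out of reach is approached as far as the arm can. A call with a gripper value outside its range is refused whole. The fingers move at their own pace and stop on an object; "force" is the grip in N (left out, the last holds). Time passes only in rows, so rows that repeat a pose let the fingers close. It gives the time, the measured TCP pose, the force, the opening and the grip force at its end, in the units of the state.
- read_state(): the state, without advancing time (a new reading comes with each control period).
- read_camera(name): name is "side" or "top"; returns (picture, depth): 420x560x3 uint8, red, green, blue; 420x560 float32, m along the optical axis (not along the pixel's ray), 0 where there is no reading.
- camera_params(name): a dict with "fx", "fy", "cx", "cy" (pixels), "k1" (the pictures are not rectified: a ray, as slopes to the right and down, at radius r is drawn at 1 + k1 r^2 times it, then the intrinsics apply), "rvec" (rotation vector, rad) and "tvec" (3), from world to camera coordinates, as OpenCV has them. Camera axes: x right, y down, z forward; pixel columns grow to the right and rows downward; lengths in m; the calibration is good to about 2 mm. A picture is of the moment at which its call begins. camera_params takes no time and is no camera call.
- close_job(): hands the job in; it is judged then, once.
The state is a dict: "t": time; "q": joint angles; "dq": joint speeds; "joint_torque": joint torques, N m; "tool_pos": TCP position; "orientation": TCP orientation; "force": force on the tool from outside, world axes, zero at the start; "wrist_torque": the same for the moment, N m; "opening": finger opening in m; "gripper_force": force on a finger pad.
Only numpy, scipy, OpenCV 4.12 (cv2) and the standard library are available. Lean on these libraries where they do the work, as an engineer would, in place of code of your own. Each camera call takes 0.05 s, during which the arm holds its last target. There are 200 camera calls.

## Working session

There is one attempt and no reset: what is moved stays moved. The work goes in short steps, Python scripts to look and compute and a tool call to move; the robot and the scene stay as the last step left them, time stands still between calls to the robot, and variables do not carry over. Pictures are saved under pics/ and viewed, at most 10 in all, crops included, and the job is handed in when it is done.

Besides the shell and the picture viewer there is one more tool, called after "Request:" as name([rows], argument=value, ...), one row to a line, values as JSON. servo_tool: Moves the arm, as the interface text tells. Its arguments: {"type":"object","properties":{"increments":{"type":"array"},"force":{"type":"number"}},"required":["increments"]}

```bash
mkdir -p pics; cat > h.py <<'E'
import numpy as np, cv2
from plant import *
def cam(n):
    p=camera_params(n); R=cv2.Rodrigues(np.array(p['rvec'],float))[0]; t=np.array(p['tvec'],float).ravel()
    K=np.array([[p['fx'],0,p['cx']],[0,p['fy'],p['cy']],[0,0,1]]); D=np.array([p['k1'],0,0,0.])
    return R,t,K,D
def rays(n,uv):
    R,t,K,D=cam(n); s=cv2.undistortPoints(np.array(uv,float).reshape(-1,1,2),K,D).reshape(-1,2)
    return -R.T@t, np.c_[s,np.ones(len(s))]@R
def onplane(n,uv,z):
    c,d=rays(n,uv); return c+d*((z-c[2])/d[:,2])[:,None]
def cloud(n,depth):
    v,u=np.mgrid[0:420,0:560]; c,d=rays(n,np.c_[u.ravel(),v.ravel()])
    return (c+d*depth.reshape(-1,1)).reshape(420,560,3)
E
python3 - <<'E'
from h import *
for n in('top','side'):
    im,d=read_camera(n); np.savez('pics/%s0.npz'%n,im=im,d=d); cv2.imwrite('pics/%s0.png'%n,im[:,:,::-1])
    R,t,K,D=cam(n); print(n,-R.T@t,R[2],K[0,0],D[0])
s=read_state();print({k:np.round(v,3) for k,v in s.items()})
E
```

```text
top [0.25024155 0.0078905  1.27528184] [ 0.19941295  0.00474182 -0.97990407] 467.3569800366496 0.03167505117560971
side [0.42655037 0.59163467 0.75543725] [ 0.08083485 -0.63918114 -0.76479618] 451.9383743400475 -0.09474502825431201
{'t': np.float64(0.1), 'q': array([ 1.087,  0.131,  1.489, -0.   ,  1.523, -0.085]), 'dq': array([ 0.001, -0.   , -0.002,  0.   ,  0.002, -0.   ]), 'joint_torque': array([ 2.0000e-03, -5.6134e+01, -4.9310e+01,  7.7000e-02,  2.9000e-02,
       -0.0000e+00]), 'tool_pos': array([0.233, 0.553, 0.404]), 'orientation': array([-6.220e-01, -3.079e+00,  3.000e-03]), 'force': array([-0.018, -0.929, -0.732]), 'wrist_torque': array([-0.013, -0.045,  0.06 ]), 'gripper_force': np.float64(0.0), 'opening': np.float64(0.093)}
```

View pics/top0.png

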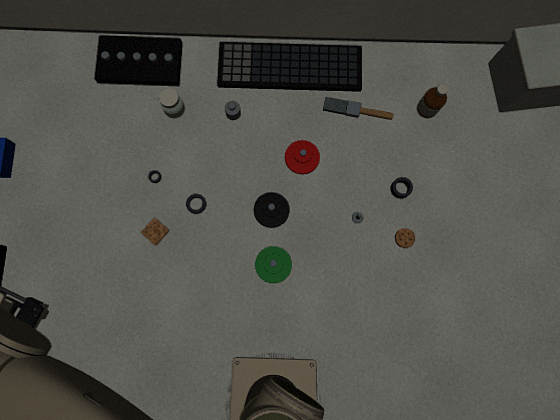

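View pics/side0.png

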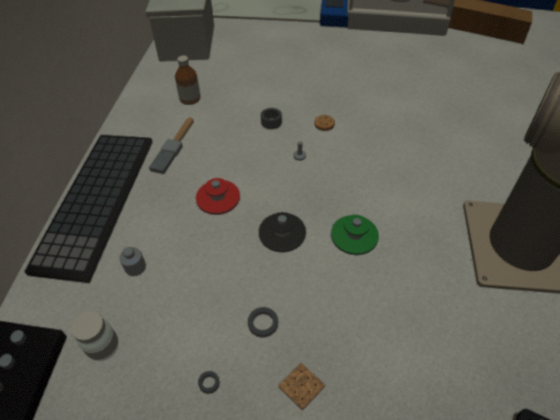

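The top view shows the black pedestal at (271,209), the retainer at (196,203), the tall ring at (401,187), the biscuit at (404,238) and the probe at (357,217). In the side view they are at (282,231), (263,321), (271,118) and (324,122), with the probe at (299,150).

```bash
python3 - <<'E'
from h import *
P={'ped':{'top':(271,209,22),'side':(282,231,28)},'tall':{'top':(401,187,17),'side':(271,118,16)},
'bis':{'top':(404,238,15),'side':(324,122,14)},'ret':{'top':(196,203,15),'side':(263,321,20)},'probe':{'top':(357,217,12),'side':(299,150,14)}}
H={'ped':0.04,'tall':.03,'bis':.014,'ret':.014,'probe':.004}
for n in('top','side'):
    f=np.load('pics/%s0.npz'%n); im=f['im']; C=cloud(n,f['d']); hsv=cv2.cvtColor(im,cv2.COLOR_RGB2HSV)
    for k in P:
        u,v,w=P[k][n]; sl=np.s_[v-w:v+w+1,u-w:u+w+1]; c=C[sl]; z=c[...,2]
        h=H[k]; m=abs(z-h)<.005
        bench=np.median(C[v-w-2:v+w+3,[u-w-2,u+w+2],2])
        q=c[m][:,:2].astype(np.float32)
        (cx,cy),r=cv2.minEnclosingCircle(q) if len(q) else ((0,0),0)
        g=hsv[sl]; gm=((g[...,2]<np.median(hsv[...,2])*.72)|(g[...,1]>90)).astype(np.uint8)
        cs,_=cv2.findContours(gm,cv2.RETR_EXTERNAL,cv2.CHAIN_APPROX_NONE)
        cc=max(cs,key=cv2.contourArea).reshape(-1,2)+[u-w,v-w]
        pl=onplane(n,cc,h if k!='ped' else 0.01)[:,:2].astype(np.float32)
        (ax,ay),ar=cv2.minEnclosingCircle(pl)
        print(n,k,'bench%.4f'%bench,'depth n%d'%m.sum(),np.round([cx,cy,r],4),'mean',q.mean(0).round(4),'zmax %.3f'%z.max(),'contour',np.round([ax,ay,ar],4))
E
```

```text
top ped bench0.0002 depth n242 [0.5012 0.0195 0.026 ] mean [0.501  0.0195] zmax 1.275 contour [0.5007 0.0199 0.051 ]
top tall bench-0.0003 depth n171 [ 0.5725 -0.3375  0.0282] mean [ 0.5724 -0.3377] zmax 1.275 contour [ 0.5704 -0.3332  0.0327]
top bis bench0.0001 depth n283 [ 0.4345 -0.3448  0.027 ] mean [ 0.434  -0.3451] zmax 1.275 contour [ 0.4321 -0.3442  0.0275]
top ret bench0.0004 depth n187 [0.5115 0.228  0.0282] mean [0.5111 0.2278] zmax 1.275 contour [0.5108 0.2271 0.0292]
top probe bench-0.0002 depth n415 [ 0.4884 -0.2187  0.0485] mean [ 0.4882 -0.2176] zmax 1.275 contour [ 0.4873 -0.2181  0.0165]
side ped bench0.0010 depth n379 [0.5007 0.0186 0.0277] mean [0.5    0.0229] zmax 0.755 contour [0.4991 0.0216 0.053 ]
side tall bench0.0012 depth n184 [ 0.5724 -0.3375  0.0289] mean [ 0.5713 -0.3348] zmax 0.755 contour [ 0.5673 -0.3216  0.0435]
side bis bench0.0012 depth n224 [ 0.4319 -0.3456  0.0272] mean [ 0.432  -0.3424] zmax 0.755 contour [ 0.4326 -0.3394  0.0313]
side ret bench0.0009 depth n434 [0.5099 0.2289 0.028 ] mean [0.5096 0.2307] zmax 0.755 contour [0.5102 0.2317 0.0298]
side probe bench0.0017 depth n680 [ 0.4866 -0.2417  0.0633] mean [ 0.4874 -0.2412] zmax 0.755 contour [ 0.4865 -0.2419  0.0225]
```

```bash
cat > go.py <<'E'
import sys; from h import *; from scipy.spatial.transform import Rotation as Ro
s=read_state(); R=Ro.from_rotvec(s['orientation']); T=Ro.from_matrix(np.diag([-1.,1,-1]))
d=np.array([float(a) for a in sys.argv[1:4]])-s['tool_pos']
print('t',s['t'],'pos',np.round(s['tool_pos'],4),'slide',np.round(R.inv().apply(d)*1000,1),'dr',np.round((R.inv()*T).as_rotvec(),4),'open',s['opening'],'F',np.round(s['force'],2))
E
python3 go.py .5725 -.3375 .30
```

```text
t 0.1 pos [0.2329 0.5528 0.4038] slide [-658.7 -688.3  104.9] dr [-0.0016 -0.0005 -0.3988] open 0.09302067281624606 F [-0.02 -0.93 -0.73]
```

Request:
servo_tool([
  {"slide":[-659,-688,105],"dr":[-0.0016,-0.0005,-0.399],"jaw":0},
  {"slide":[-659,-688,105],"dr":[-0.0016,-0.0005,-0.399],"jaw":0},
  {"slide":[-659,-688,105],"dr":[-0.0016,-0.0005,-0.399],"jaw":0},
  {"slide":[-659,-688,105],"dr":[-0.0016,-0.0005,-0.399],"jaw":0},
  {"slide":[-659,-688,105],"dr":[-0.0016,-0.0005,-0.399],"jaw":0},
  {"slide":[-659,-688,105],"dr":[-0.0016,-0.0005,-0.399],"jaw":0},
  {"slide":[-659,-688,105],"dr":[-0.0016,-0.0005,-0.399],"jaw":0},
  {"slide":[-659,-688,105],"dr":[-0.0016,-0.0005,-0.399],"jaw":0},
  {"slide":[-659,-688,105],"dr":[-0.0016,-0.0005,-0.399],"jaw":0},
  {"slide":[-659,-688,105],"dr":[-0.0016,-0.0005,-0.399],"jaw":0},
  {"slide":[-659,-688,105],"dr":[-0.0016,-0.0005,-0.399],"jaw":0},
  {"slide":[-659,-688,105],"dr":[-0.0016,-0.0005,-0.399],"jaw":0},
  {"slide":[-659,-688,105],"dr":[-0.0016,-0.0005,-0.399],"jaw":0},
  {"slide":[-659,-688,105],"dr":[-0.0016,-0.0005,-0.399],"jaw":0},
  {"slide":[-659,-688,105],"dr":[-0.0016,-0.0005,-0.399],"jaw":0},
  {"slide":[-659,-688,105],"dr":[-0.0016,-0.0005,-0.399],"jaw":0},
  {"slide":[-659,-688,105],"dr":[-0.0016,-0.0005,-0.399],"jaw":0},
  {"slide":[-659,-688,105],"dr":[-0.0016,-0.0005,-0.399],"jaw":0},
  {"slide":[-659,-688,105],"dr":[-0.0016,-0.0005,-0.399],"jaw":0},
  {"slide":[-659,-688,105],"dr":[-0.0016,-0.0005,-0.399],"jaw":0},
])

```text
t: 2.1
tool_pos: [0.5729, -0.3414, 0.2967]
orientation: [-0.005, -3.14, -0.003]
force: [0.3, 0.2, 0.8]
opening: 0.093
gripper_force: 0.0
```

```bash
python3 go.py .5725 -.3375 .19
```

```text
t 2.1 pos [ 0.5729 -0.3414  0.2967] slide [  0.2   3.6 106.7] dr [ 0.002  -0.0019 -0.0032] open 0.09302196341862452 F [0.26 0.18 0.83]
```

Request:
servo_tool([
  {"slide":[0,0,30],"dr":[0,0,0],"jaw":0},
  {"slide":[0,0,60],"dr":[0,0,0],"jaw":0},
  {"slide":[0,0,80],"dr":[0,0,0],"jaw":0},
  {"slide":[0,0,90],"dr":[0,0,0],"jaw":0},
  {"slide":[0,0,90],"dr":[0,0,0],"jaw":0},
  {"slide":[0,0,90],"dr":[0,0,0],"jaw":0},
])

```text
t: 2.7
tool_pos: [0.5735, -0.3368, 0.2108]
orientation: [-0.001, 3.14, 0.001]
force: [0.4, -0.4, 0.1]
opening: 0.093
gripper_force: 0.0
```

```bash
python3 go.py .5725 -.3375 .191
```

```text
t 2.7 pos [ 0.5735 -0.3368  0.2108] slide [ 1.1 -0.7 19.8] dr [0.0009 0.0017 0.0004] open 0.09297341667252075 F [ 0.37 -0.41  0.05]
```

Request:
servo_tool([
  {"slide":[1,-0.7,10],"dr":[0,0,0],"jaw":0},
  {"slide":[1,-0.7,19],"dr":[0,0,0],"jaw":0},
  {"slide":[1,-0.7,19],"dr":[0,0,0],"jaw":0},
  {"slide":[1,-0.7,19],"dr":[0,0,0],"jaw":1},
  {"slide":[1,-0.7,19],"dr":[0,0,0],"jaw":1},
  {"slide":[1,-0.7,19],"dr":[0,0,0],"jaw":1},
  {"slide":[1,-0.7,19],"dr":[0,0,0],"jaw":1},
  {"slide":[1,-0.7,19],"dr":[0,0,0],"jaw":1},
  {"slide":[1,-0.7,19],"dr":[0,0,0],"jaw":1},
  {"slide":[1,-0.7,19],"dr":[0,0,0],"jaw":1},
], force=25)

```text
t: 3.7
tool_pos: [0.5723, -0.3376, 0.191]
orientation: [-0.0, 3.141, 0.002]
force: [0.4, 0.2, 1.5]
opening: 0.0563
gripper_force: 25.0
```

```bash
python3 go.py .5725 -.3375 .191
```

```text
t 3.7 pos [ 0.5723 -0.3376  0.191 ] slide [-0.2  0.1 -0. ] dr [0.0012 0.0011 0.0002] open 0.05628610906343688 F [0.42 0.2  1.55]
```

Request:
servo_tool([
  {"slide":[0,0,-10],"dr":[0,0,0],"jaw":1},
  {"slide":[0,0,-30],"dr":[0,0,0],"jaw":1},
  {"slide":[0,0,-60],"dr":[0,0,0],"jaw":1},
  {"slide":[0,0,-90],"dr":[0,0,0],"jaw":1},
  {"slide":[2,10,-105],"dr":[0,0,0],"jaw":1},
  {"slide":[6,30,-110],"dr":[0,0,0],"jaw":1},
  {"slide":[13,65,-110],"dr":[0,0,0],"jaw":1},
  {"slide":[21,105,-110],"dr":[0,0,0],"jaw":1},
  {"slide":[29,145,-110],"dr":[0,0,0],"jaw":1},
  {"slide":[37,185,-110],"dr":[0,0,0],"jaw":1},
  {"slide":[45,225,-110],"dr":[0,0,0],"jaw":1},
  {"slide":[53,265,-110],"dr":[0,0,0],"jaw":1},
  {"slide":[61,305,-110],"dr":[0,0,0],"jaw":1},
  {"slide":[67,335,-110],"dr":[0,0,0],"jaw":1},
  {"slide":[70,350,-110],"dr":[0,0,0],"jaw":1},
  {"slide":[71.3,356.5,-110],"dr":[0,0,0],"jaw":1},
  {"slide":[71.3,356.5,-110],"dr":[0,0,0],"jaw":1},
  {"slide":[71.3,356.5,-110],"dr":[0,0,0],"jaw":1},
])

```text
t: 5.5
tool_pos: [0.501, 0.0179, 0.3013]
orientation: [0.001, 3.141, 0.002]
force: [1.0, -0.0, -1.8]
opening: 0.0561
gripper_force: 25.0
```

```bash
python3 go.py .501 .019 .231; python3 - <<'E'
from h import *
im,d=read_camera('side'); cv2.imwrite('pics/side1.png',cv2.resize(im[150:290,180:400,::-1],None,fx=3,fy=3))
C=cloud('side',d)
# ring top face expected z = tool z -0.191+0.03
z=read_state()['tool_pos'][2]-.161; s=C[150:290,180:400]
m=(abs(s[...,2]-z)<.004)&(np.hypot(s[...,0]-.501,s[...,1]-.019)<.034); q=s[m]
print(z,m.sum(), cv2.minEnclosingCircle(q[:,:2].astype(np.float32)), np.median(q[:,2]))
E
```

```text
t 5.5 pos [0.501  0.0179 0.3013] slide [ 0.1  1.  70.3] dr [ 0.001   0.001  -0.0004] open 0.05612226853899386 F [ 1.03 -0.04 -1.77]
0.1402622357253577 0 ((0.0, 0.0), 0.0) nan
  return _methods._mean(a, axis=axis, dtype=dtype,
  ret = ret.dtype.type(ret / rcount)
```

View pics/side1.png

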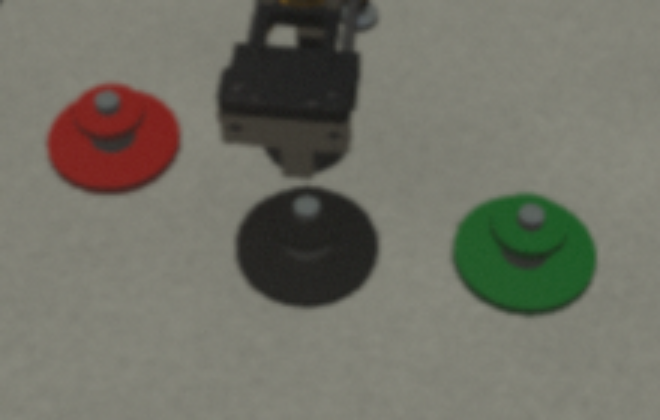

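The crop shows the ring held level behind the near finger, at about (300,155), above the black pedestal's stub at (305,205). It can be lowered.

Request:
servo_tool([
  {"slide":[0,1,15],"dr":[0,0,0],"jaw":1},
  {"slide":[0,1,35],"dr":[0,0,0],"jaw":1},
  {"slide":[0,1,52],"dr":[0,0,0],"jaw":1},
  {"slide":[0,1,62],"dr":[0,0,0],"jaw":1},
  {"slide":[0,1,66],"dr":[0,0,0],"jaw":1},
  {"slide":[0,1,68],"dr":[0,0,0],"jaw":1},
  {"slide":[0,1,69],"dr":[0,0,0],"jaw":1},
  {"slide":[0,1,69.5],"dr":[0,0,0],"jaw":1},
  {"slide":[0,1,69.5],"dr":[0,0,0],"jaw":1},
])

```text
t: 6.45
tool_pos: [0.5011, 0.0199, 0.2323]
orientation: [-0.0, 3.14, 0.002]
force: [-0.2, 0.5, -0.7]
opening: 0.0562
gripper_force: 25.0
```

```bash
python3 go.py .501 .019 .231
```

```text
t 6.45 pos [0.5011 0.0199 0.2323] slide [ 0.1 -0.9  1.3] dr [0.0014 0.0019 0.0003] open 0.056186352906501584 F [-0.21  0.47 -0.71]
```

Request:
servo_tool([
  {"slide":[0,-0.5,0.7],"dr":[0,0,0],"jaw":1},
  {"slide":[0,-0.5,1.3],"dr":[0,0,0],"jaw":1},
  {"slide":[0,-0.5,1.3],"dr":[0,0,0],"jaw":1},
])

```text
t: 6.75
tool_pos: [0.501, 0.0194, 0.2309]
orientation: [-0.0, 3.14, 0.002]
force: [-1.2, -0.4, 1.9]
opening: 0.0566
gripper_force: 25.0
```

Request:
servo_tool([
  {"slide":[0,0,0],"dr":[0,0,0],"jaw":0.5},
  {"slide":[0,0,0],"dr":[0,0,0],"jaw":0},
  {"slide":[0,0,0],"dr":[0,0,0],"jaw":0},
  {"slide":[0,0,0],"dr":[0,0,0],"jaw":0},
  {"slide":[0,0,-5],"dr":[0,0,0],"jaw":0},
  {"slide":[0,0,-30],"dr":[0,0,0],"jaw":0},
  {"slide":[0,0,-70],"dr":[0,0,0],"jaw":0},
  {"slide":[10,-60,-80],"dr":[0,0,0],"jaw":0},
  {"slide":[22,-110,-80],"dr":[0,0,0],"jaw":0},
  {"slide":[30,-155,-80],"dr":[0,0,0],"jaw":0},
  {"slide":[40,-200,-80],"dr":[0,0,0],"jaw":0},
  {"slide":[48,-245,-80],"dr":[0,0,0],"jaw":0},
  {"slide":[56,-290,-80],"dr":[0,0,0],"jaw":0},
  {"slide":[64,-335,-80],"dr":[0,0,0],"jaw":0},
  {"slide":[67,-364,-80],"dr":[0,0,0],"jaw":0},
  {"slide":[67,-364,-80],"dr":[0,0,0],"jaw":0},
])

```text
t: 8.35
tool_pos: [0.4328, -0.3481, 0.3102]
orientation: [0.006, 3.141, 0.0]
force: [-0.2, 1.2, -0.5]
opening: 0.0932
gripper_force: 0.0
```

```bash
python3 go.py .4335 -.345 .188; python3 - <<'E'
from h import *
for n,(u,v),(U,V) in(('top',(271,209),(404,238)),('side',(282,220),(324,122))):
    im,d=read_camera(n); C=cloud(n,d)
    for (a,b),z,xy in (((u,v),.07,(.501,.0195)),((U,V),.014,(.4335,-.345))):
        s=C[b-30:b+30,a-30:a+30]; m=(abs(s[...,2]-z)<.005)&(np.hypot(s[...,0]-xy[0],s[...,1]-xy[1])<.05); q=s[m]
        if len(q):print(n,m.sum(),cv2.minEnclosingCircle(q[:,:2].astype(np.float32)),np.median(q[:,2]))
    if n=='top': cv2.imwrite('pics/top1.png',cv2.resize(im[140:280,220:440,::-1],None,fx=3,fy=3))
E
```

```text
t 8.35 pos [ 0.4328 -0.3481  0.3102] slide [ -0.6   3.1 122.2] dr [ 0.      0.0011 -0.0037] open 0.0932264172088332 F [-0.23  1.23 -0.48]
top 176 ((0.500986635684967, 0.01878640614449978), 0.027919773012399673) 0.06950123094548999
top 1 ((0.4195360243320465, -0.36776313185691833), 9.999999747378752e-05) 0.010729916428783737
side 330 ((0.500518262386322, 0.01937917061150074), 0.028959795832633972) 0.07036530764476567
side 225 ((0.4314284324645996, -0.3453085720539093), 0.0276391189545393) 0.014604632423983688
```

View pics/top1.png

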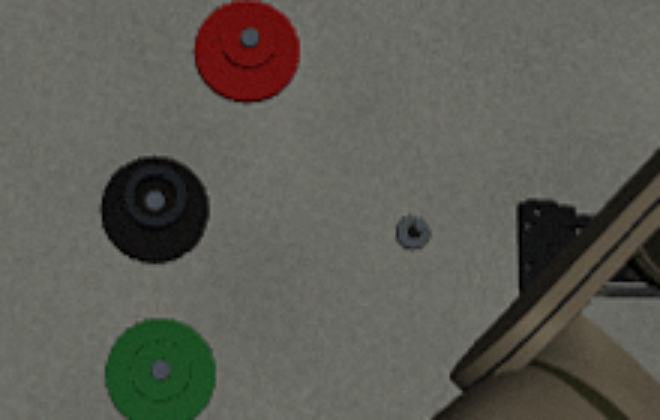

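The crop shows the tall ring seated around the stub at about (155,198). Depth puts it at (0.501, 0.019) with its top at 70 mm. Next is the biscuit.

Request:
servo_tool([
  {"slide":[0.5,0,30],"dr":[0,0,0],"jaw":0},
  {"slide":[0.5,0,65],"dr":[0,0,0],"jaw":0},
  {"slide":[0.5,0,95],"dr":[0,0,0],"jaw":0},
  {"slide":[0.5,0,112],"dr":[0,0,0],"jaw":0},
  {"slide":[0.5,0,120],"dr":[0,0,0],"jaw":0},
  {"slide":[0.5,0,122.5],"dr":[0,0,0],"jaw":0},
  {"slide":[0.5,0,122.5],"dr":[0,0,0],"jaw":0},
  {"slide":[0.5,0,122.5],"dr":[0,0,0],"jaw":1},
  {"slide":[0.5,0,122.5],"dr":[0,0,0],"jaw":1},
  {"slide":[0.5,0,122.5],"dr":[0,0,0],"jaw":1},
  {"slide":[0.5,0,122.5],"dr":[0,0,0],"jaw":1},
  {"slide":[0.5,0,122.5],"dr":[0,0,0],"jaw":1},
  {"slide":[0.5,0,122.5],"dr":[0,0,0],"jaw":1},
  {"slide":[0.5,0,122.5],"dr":[0,0,0],"jaw":1},
], force=12)

```text
t: 9.85
tool_pos: [0.4334, -0.3446, 0.1874]
orientation: [-0.0, 3.141, 0.002]
force: [-0.4, 0.5, 1.7]
opening: 0.0535
gripper_force: 12.0
```

```bash
python3 go.py .501 .019 .258
```

```text
t 9.85 pos [ 0.4334 -0.3446  0.1874] slide [-67.7 363.7 -70. ] dr [0.0013 0.0009 0.0001] open 0.053474632631222443 F [-0.44  0.5   1.69]
```

Request:
servo_tool([
  {"slide":[0,0,-8],"dr":[0,0,0],"jaw":1},
  {"slide":[0,0,-30],"dr":[0,0,0],"jaw":1},
  {"slide":[0,0,-60],"dr":[0,0,0],"jaw":1},
  {"slide":[0,0,-90],"dr":[0,0,0],"jaw":1},
  {"slide":[-2,10,-112],"dr":[0,0,0],"jaw":1},
  {"slide":[-6,30,-120],"dr":[0,0,0],"jaw":1},
  {"slide":[-13,65,-120],"dr":[0,0,0],"jaw":1},
  {"slide":[-21,105,-120],"dr":[0,0,0],"jaw":1},
  {"slide":[-29,145,-120],"dr":[0,0,0],"jaw":1},
  {"slide":[-37,185,-120],"dr":[0,0,0],"jaw":1},
  {"slide":[-45,225,-120],"dr":[0,0,0],"jaw":1},
  {"slide":[-53,265,-120],"dr":[0,0,0],"jaw":1},
  {"slide":[-60,305,-120],"dr":[0,0,0],"jaw":1},
  {"slide":[-65,340,-120],"dr":[0,0,0],"jaw":1},
  {"slide":[-67,357,-120],"dr":[0,0,0],"jaw":1},
  {"slide":[-67.5,363.7,-120],"dr":[0,0,0],"jaw":1},
  {"slide":[-67.5,363.7,-120],"dr":[0,0,0],"jaw":1},
  {"slide":[-67.5,363.7,-120],"dr":[0,0,0],"jaw":1},
])

```text
t: 11.65
tool_pos: [0.5007, 0.0183, 0.3081]
orientation: [0.0, 3.141, 0.002]
force: [-0.2, -0.6, 0.2]
opening: 0.0536
gripper_force: 12.0
```

```bash
python3 go.py .501 .019 .2574; python3 - <<'E'
from h import *
im,d=read_camera('side'); cv2.imwrite('pics/side2.png',cv2.resize(im[130:270,180:400,::-1],None,fx=3,fy=3))
E
```

```text
t 11.65 pos [0.5007 0.0183 0.3081] slide [-0.3  0.7 50.7] dr [ 0.001   0.0008 -0.0001] open 0.05355107147694643 F [-0.2  -0.55  0.17]
```

View pics/side2.png

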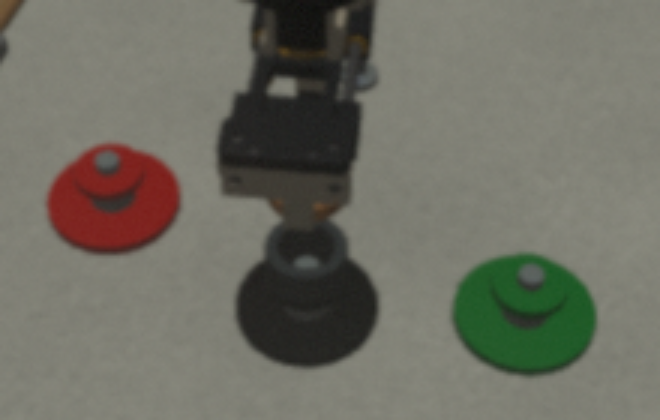

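The crop shows the biscuit held level behind the finger at about (305,208), above the seated ring at (305,248). It can be lowered.

Request:
servo_tool([
  {"slide":[0,0.5,12],"dr":[0,0,0],"jaw":1},
  {"slide":[0,0.5,28],"dr":[0,0,0],"jaw":1},
  {"slide":[0,0.5,40],"dr":[0,0,0],"jaw":1},
  {"slide":[0,0.5,46],"dr":[0,0,0],"jaw":1},
  {"slide":[0,0.5,48.5],"dr":[0,0,0],"jaw":1},
  {"slide":[0,0.5,49.7],"dr":[0,0,0],"jaw":1},
  {"slide":[0,0.5,50.3],"dr":[0,0,0],"jaw":1},
  {"slide":[0,0.5,50.3],"dr":[0,0,0],"jaw":1},
  {"slide":[0,0.5,50.3],"dr":[0,0,0],"jaw":1},
])

```text
t: 12.6
tool_pos: [0.501, 0.0196, 0.2581]
orientation: [-0.001, 3.14, 0.002]
force: [0.3, 0.2, 0.1]
opening: 0.0533
gripper_force: 12.0
```

```bash
python3 go.py .501 .019 .2574
```

```text
t 12.6 pos [0.501  0.0196 0.2581] slide [-0.  -0.6  0.7] dr [0.0014 0.0017 0.0003] open 0.05329462444609701 F [0.27 0.23 0.14]
```

Request:
servo_tool([
  {"slide":[0,0,0.5],"dr":[0,0,0],"jaw":1},
  {"slide":[0,0,0.9],"dr":[0,0,0],"jaw":1},
  {"slide":[0,0,0.9],"dr":[0,0,0],"jaw":1},
  {"slide":[0,0,0.9],"dr":[0,0,0],"jaw":0.45},
  {"slide":[0,0,0.9],"dr":[0,0,0],"jaw":0},
  {"slide":[0,0,0.9],"dr":[0,0,0],"jaw":0},
  {"slide":[0,0,0.9],"dr":[0,0,0],"jaw":0},
  {"slide":[0,0,-4],"dr":[0,0,0],"jaw":0},
  {"slide":[0,0,-30],"dr":[0,0,0],"jaw":0},
  {"slide":[0,0,-60],"dr":[0,0,0],"jaw":0},
  {"slide":[-3,40,-60],"dr":[0,0,0],"jaw":0},
  {"slide":[-5,85,-60],"dr":[0,0,0],"jaw":0},
  {"slide":[-7,130,-60],"dr":[0,0,0],"jaw":0},
  {"slide":[-9,170,-60],"dr":[0,0,0],"jaw":0},
  {"slide":[-9.5,200,-60],"dr":[0,0,0],"jaw":0},
  {"slide":[-9.5,209,-60],"dr":[0,0,0],"jaw":0},
  {"slide":[-9.5,209,-60],"dr":[0,0,0],"jaw":0},
])

```text
t: 14.3
tool_pos: [0.51, 0.2294, 0.318]
orientation: [-0.004, 3.141, 0.002]
force: [-0.2, -0.8, 0.2]
opening: 0.0927
gripper_force: 0.0
```

```bash
python3 go.py .5105 .2285 .188; python3 - <<'E'
from h import *
for n,u,v in(('top',271,205),('side',282,210)):
    im,d=read_camera(n); s=cloud(n,d)[v-35:v+35,u-35:u+35]
    for z in(.084,.07):
        q=s[(abs(s[...,2]-z)<.005)&(np.hypot(s[...,0]-.501,s[...,1]-.0195)<.05)]
        if len(q):print(n,z,len(q),cv2.minEnclosingCircle(q[:,:2].astype(np.float32)),np.median(q[:,2]))
    cv2.imwrite('pics/%s3.png'%n,im[:,:,::-1])
E
```

```text
t 14.3 pos [0.51   0.2294 0.318 ] slide [ -0.4  -1.1 130. ] dr [0.0013 0.0006 0.0023] open 0.09272253997168481 F [-0.24 -0.85  0.17]
top 0.084 310 ((0.5016348361968994, 0.019479352980852127), 0.027260083705186844) 0.08437873510542104
top 0.07 23 ((0.4962594211101532, 0.01713421382009983), 0.026772910729050636) 0.07029992974698995
side 0.084 102 ((0.4856279492378235, 0.020516792312264442), 0.021676918491721153) 0.08456838133904965
side 0.07 35 ((0.4808562397956848, 0.02663515694439411), 0.01931917294859886) 0.06913783601392365
```

View pics/side3.png

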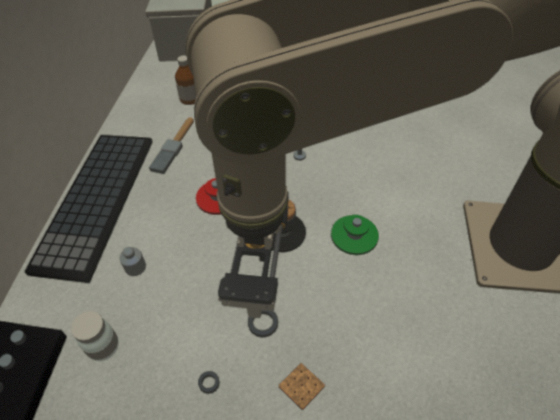

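The view shows the gripper above the retainer at (263,321), with nothing in its way. The biscuit lies centred on the ring: depth gives (0.5016, 0.0195) with its top at 84 mm.

Request:
servo_tool([
  {"slide":[-0.3,-0.7,30],"dr":[0,0,0],"jaw":0},
  {"slide":[-0.3,-0.7,65],"dr":[0,0,0],"jaw":0},
  {"slide":[-0.3,-0.7,98],"dr":[0,0,0],"jaw":0},
  {"slide":[-0.3,-0.7,118],"dr":[0,0,0],"jaw":0},
  {"slide":[-0.3,-0.7,127],"dr":[0,0,0],"jaw":0},
  {"slide":[-0.3,-0.7,129.5],"dr":[0,0,0],"jaw":0},
  {"slide":[-0.3,-0.7,129.5],"dr":[0,0,0],"jaw":0},
  {"slide":[-0.3,-0.7,129.5],"dr":[0,0,0],"jaw":1},
  {"slide":[-0.3,-0.7,129.5],"dr":[0,0,0],"jaw":1},
  {"slide":[-0.3,-0.7,129.5],"dr":[0,0,0],"jaw":1},
  {"slide":[-0.3,-0.7,129.5],"dr":[0,0,0],"jaw":1},
  {"slide":[-0.3,-0.7,129.5],"dr":[0,0,0],"jaw":1},
  {"slide":[-0.3,-0.7,129.5],"dr":[0,0,0],"jaw":1},
  {"slide":[-0.3,-0.7,129.5],"dr":[0,0,0],"jaw":1},
], force=25)

```text
t: 15.8
tool_pos: [0.5107, 0.2281, 0.1887]
orientation: [-0.0, 3.14, 0.003]
force: [-0.9, 1.7, 2.5]
opening: 0.0556
gripper_force: 25.0
```

```bash
python3 go.py .501 .0192 .2714
```

```text
t 15.8 pos [0.5107 0.2281 0.1887] slide [   9.6 -208.8  -83.1] dr [0.0017 0.0011 0.0003] open 0.055573932442172486 F [-0.9  1.7  2.5]
```

Request:
servo_tool([
  {"slide":[0,0,-8],"dr":[0,0,0],"jaw":1},
  {"slide":[0,0,-30],"dr":[0,0,0],"jaw":1},
  {"slide":[0,0,-60],"dr":[0,0,0],"jaw":1},
  {"slide":[0,0,-90],"dr":[0,0,0],"jaw":1},
  {"slide":[0,-5,-115],"dr":[0,0,0],"jaw":1},
  {"slide":[1,-20,-125],"dr":[0,0,0],"jaw":1},
  {"slide":[2,-50,-125],"dr":[0,0,0],"jaw":1},
  {"slide":[4,-85,-125],"dr":[0,0,0],"jaw":1},
  {"slide":[6,-120,-125],"dr":[0,0,0],"jaw":1},
  {"slide":[8,-155,-125],"dr":[0,0,0],"jaw":1},
  {"slide":[9,-185,-125],"dr":[0,0,0],"jaw":1},
  {"slide":[9.5,-202,-125],"dr":[0,0,0],"jaw":1},
  {"slide":[9.5,-208.7,-125],"dr":[0,0,0],"jaw":1},
  {"slide":[9.5,-208.7,-125],"dr":[0,0,0],"jaw":1},
  {"slide":[9.5,-208.7,-125],"dr":[0,0,0],"jaw":1},
])

```text
t: 17.3
tool_pos: [0.5008, 0.0194, 0.3127]
orientation: [-0.0, 3.141, 0.003]
force: [-0.5, 0.8, -1.9]
opening: 0.0557
gripper_force: 25.0
```

```bash
python3 go.py .501 .0192 .2727; python3 - <<'E'
from h import *
im,d=read_camera('side'); cv2.imwrite('pics/side4.png',cv2.resize(im[130:270,180:400,::-1],None,fx=3,fy=3))
E
```

```text
t 17.3 pos [0.5008 0.0194 0.3127] slide [-0.2 -0.3 40. ] dr [0.0018 0.0002 0.0001] open 0.05565650876791963 F [-0.48  0.8  -1.91]
```

View pics/side4.png

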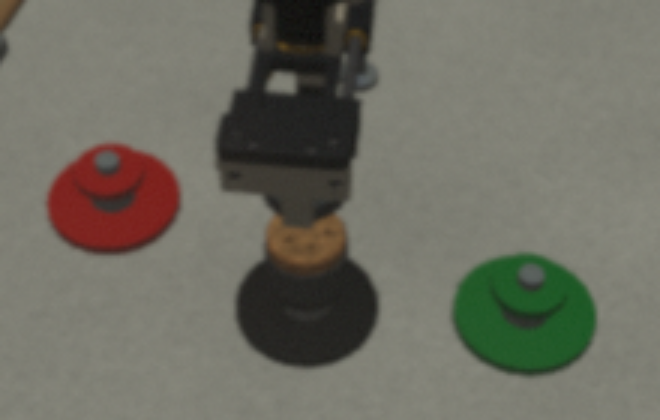

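The crop shows the retainer in the grip at about (305,205), above the biscuit at (306,240). It can be lowered.

Request:
servo_tool([
  {"slide":[0,0,10],"dr":[0,0,0],"jaw":1},
  {"slide":[0,0,22],"dr":[0,0,0],"jaw":1},
  {"slide":[0,0,31],"dr":[0,0,0],"jaw":1},
  {"slide":[0,0,36],"dr":[0,0,0],"jaw":1},
  {"slide":[0,0,38],"dr":[0,0,0],"jaw":1},
  {"slide":[0,0,39],"dr":[0,0,0],"jaw":1},
  {"slide":[0,0,39.5],"dr":[0,0,0],"jaw":1},
  {"slide":[0,0,39.5],"dr":[0,0,0],"jaw":1},
])

```text
t: 18.15
tool_pos: [0.5012, 0.0191, 0.274]
orientation: [-0.0, 3.14, 0.002]
force: [-0.1, -0.4, -0.8]
opening: 0.0555
gripper_force: 25.0
```

```bash
python3 go.py .501 .0192 .2727
```

```text
t 18.15 pos [0.5012 0.0191 0.274 ] slide [0.2 0.1 1.3] dr [0.0014 0.0015 0.0001] open 0.05553309143784029 F [-0.06 -0.38 -0.78]
```

Request:
servo_tool([
  {"slide":[0,0,0.7],"dr":[0,0,0],"jaw":1},
  {"slide":[0,0,1.3],"dr":[0,0,0],"jaw":1},
  {"slide":[0,0,1.3],"dr":[0,0,0],"jaw":1},
  {"slide":[0,0,1.3],"dr":[0,0,0],"jaw":0.45},
  {"slide":[0,0,1.3],"dr":[0,0,0],"jaw":0},
  {"slide":[0,0,1.3],"dr":[0,0,0],"jaw":0},
  {"slide":[0,0,1.3],"dr":[0,0,0],"jaw":0},
  {"slide":[0,0,-4],"dr":[0,0,0],"jaw":0},
  {"slide":[0,0,-30],"dr":[0,0,0],"jaw":0},
  {"slide":[0,0,-70],"dr":[0,0,0],"jaw":0},
  {"slide":[0,-45,-70],"dr":[0,0,0],"jaw":0},
  {"slide":[0,-90,-70],"dr":[0,0,0],"jaw":0},
  {"slide":[0,-135,-70],"dr":[0,0,0],"jaw":0},
  {"slide":[0,-180,-70],"dr":[0,0,0],"jaw":0},
  {"slide":[0,-200,-70],"dr":[0,0,0],"jaw":0},
  {"slide":[0,-200,-70],"dr":[0,0,0],"jaw":0},
  {"slide":[0,-200,-70],"dr":[0,0,0],"jaw":0},
])

```text
t: 19.85
tool_pos: [0.501, -0.181, 0.3434]
orientation: [0.002, 3.141, 0.003]
force: [-0.6, -0.3, 0.4]
opening: 0.0931
gripper_force: 0.0
```

```bash
python3 - <<'E'
from h import *
for n,u,v in(('top',271,205),('side',282,205)):
    im,d=read_camera(n); s=cloud(n,d)[v-40:v+40,u-40:u+40]
    q=s[(abs(s[...,2]-.098)<.005)&(np.hypot(s[...,0]-.501,s[...,1]-.0195)<.05)]
    print(n,len(q),cv2.minEnclosingCircle(q[:,:2].astype(np.float32)),np.percentile(q[:,2],[10,50,90]))
    cv2.imwrite('pics/%s5.png'%n,cv2.resize(im[v-70:v+70,u-90:u+90,::-1],None,fx=3,fy=3))
E
```

```text
top 210 ((0.5020095705986023, 0.01813613250851631), 0.028129348531365395) [0.09509295 0.09808031 0.10122396]
side 360 ((0.5000355839729309, 0.018180012702941895), 0.02990228869020939) [0.09510687 0.09837739 0.09990458]
```

View pics/side5.png

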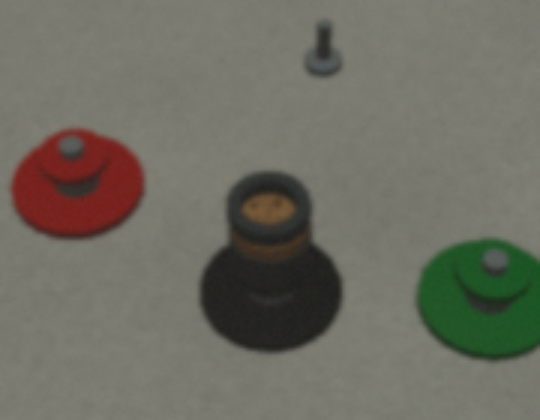

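The crop shows the full stack standing straight on the black pedestal: retainer at (269,207) on the biscuit, biscuit on the tall ring. The gripper is clear of it.

```bash
python3 -c "from plant import *; print(close_job())"
```

```text
the job is handed in; nothing more can be done
None
```

The job is handed in at about 20 s of the 72 s allowed: support ring, biscuit and retaining ring are stacked flat on the black pedestal, each centred within about 2 mm by the depth images, and the gripper is clear; no verdict came back.

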